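# Soap the dish and set the scrubber ready

## Task

Get the washing-up corner ready: slide the stone soap dish along the worktop, never lifting it off, until the pump's nozzle is over the middle of its round bowl, then press the pump head all the way down and let it spring back up. Then slide the dish onto the cork mat so that its whole bowl rests on the cork, and finally stand the pot scrubber upright, knob up, inside the bowl. Do not pump when the bowl is not under the nozzle, and leave the mug, the spice jar and the sugar bowl where they stand.

Things in the scene. Friction and masses are not known exactly. Their poses are not given: they have to be found in the camera images.
- dispenser: Fixed soap bottle of amber glass, 56 mm across, on a dark foot 68 mm across and 8 mm high; the whole with its pump 175 mm high. Origin: centre of its underside, on the worktop. z up; its spout points along its own -x.
- pump_head (a joint): Sprung dark pump head on top of the bottle: 0 = up, 0.014 m = fully down. Takes about 8 N to press fully down and springs back by itself. The head with its spout only slides vertically, it does not turn.
- pump_top (a point): Centre of the flat round top (38 mm across) of the pump head, on the bottle's axis, 175 mm above the worktop when up; moves with the head.
- nozzle (a point): Outlet at the tip of the 10 mm thick spout, 90 mm from the bottle's axis, 146 mm above the worktop when up; moves with the head.
- dish: Loose grey stone soap dish, 0.3 kg: round bowl, 92 mm across the rim, 84 at the base, 22 high, wall 4; inner floor 76 mm across, 5 above the underside. Flat loop handle along its -x: 64 mm wide, reaching 120 mm from the bowl's centre, bars 6 to 18 mm above the underside, side bars 10 wide, end bar 12. Origin: centre of the bowl's underside; z up.
- dish_loop (a point): Centre of the open window in the dish's loop handle, at the level of the bars' top (18 mm above the underside), 87 mm from the bowl's centre along -x of the dish. The window is 40 mm long (dish x) by 44 mm wide (dish y), open through to the worktop.
- mat: Fixed round cork mat, 3 mm thick, 144 mm across its flat top, with a gently bevelled edge out to 168 mm. Origin: centre of its underside, on the worktop.
- scrubber: Loose wooden pot scrubber, 0.1 kg, 64 mm high: round bristle head and disc up to 50 mm across from 0 to 32 mm (44 mm across at the underside), neck 18 mm across, knob 32 mm across from 42 to 64 mm (widest at 48 to 58 mm). Origin: centre of its underside; z up through the knob.
- mug: Bystander: white mug 72 mm across, 85 mm high, handle at its own +y. Origin: centre of its underside.
- spice_jar: Bystander: small glass jar 48 mm across, 85 mm high. Origin: centre of its underside.
- sugar_bowl: Bystander: small blue open bowl, 90 mm across, 50 mm high. Origin: centre of its underside.
Not all that is in view belongs to the job. Of the things that look like the dish, take the one that is farthest to the robot's right at the start.

How it is judged:
By the outcome, as a careful person would: the job done as asked, in the order asked, and still so for the second after the job is handed in, with the robot touching nothing.
It also fails if it takes over 72 s, if anything falls off the work surface, if the arm or the gripper's body presses on something with over 40 N, if the wrist force passes 120 N, or if a joint passes its speed limit or range.

## Robot

A 7-joint arm with a two-finger parallel gripper is mounted at the origin on the work surface. World frame = base frame: x ahead of the robot, y to its left, z up, the work surface at z = 0. Lengths are in m, angles in rad, forces in N, time in s.
With the tool pointing down it reaches from about 0.425 to 0.925 m from the base axis. Payload 6.8 kg.
Tool frame: the origin (TCP) lies at the very end of the fingers, on their centre line; the grasp point (between the pads) lies 19 mm behind it (bot.grasp_offset is the distance from the TCP to the grasp point, in m); z points along the fingers, y is the direction in which the jaws open and shut (so a half turn about z gives the same grasp; the last joint's range is limited). The gripper opens to 85 mm and grips with 20 to 120 N. Pads are 22 mm wide; open, the fingers measure 114 mm over their backs; the gripper's body (76 mm by 85 mm) begins 54 mm behind the grasp point. The pads swing forward as they close: fully open they stand 13 mm farther back than shut.
Start: joints at [1.024, 0.477, 0.022, 1.555, -0.011, 1.109, -0.083], TCP at [0.287, -0.611, 0.231] pointing down, gripper open.
Joint ranges: [-2.96, 2.96], [-0.34, 2.1], [-1.41, 1.46], [0.24, 2.44], [-1.37, 4.51], [0.17, 1.92], [-2.96, 2.96]. Speed limits (rad/s): [2.39, 2.39, 3.14, 3.14, 3.14, 3.14, 3.14].

## Interface

Orientations are given as a unit quaternion [w, x, y, z].
In Python, from station import monitor, cams, bot, finder gives the robot as it stands.
- The arm moves only by the tool jog_arm, never from a script. Its argument "plan" is a list of rows, each an object of numbers: "x", "y", "z": the shift along the tool's x, y, z as a fraction of full scale; "wx", "wy", "wz": the turn, a rotation vector about the tool's x, y, z as a fraction of full scale. A call has 1 to 12 rows; each row is the pose to reach, as a shift and turn from the pose measured when the call began, along the tool's axes at that moment, turning the shorter way round; what a row does not reach only later rows make up. Full scale, the value 1, is 20 cm for a shift and 180 degrees for a turn. A row lasts 1/12 s, in which the tool goes at most 41.7 mm and 7.16 degrees, less where a joint would pass 70% of its speed; a pose out of reach is approached as far as the arm can. A call with a number of a shift or a turn outside -1 to 1 is refused whole. A call with a gripper value outside its range is refused whole. "hand" is the opening, from -1 (shut) to 1 (fully open), set as the call begins (left out, the last holds). The fingers move at their own pace and stop on an object; "grip_force" is the grip in N (left out, the last holds). Time passes only in rows, so rows that repeat a pose let the fingers close. It gives the time, the measured TCP pose, the force and the opening at its end, in the units of the state.
- monitor.get_obs(): the state, without advancing time (a new reading comes with each control period).
- cams.read_camera(name): name is "scene" or "top" or "wrist"; returns the picture (400x640x3 uint8, red, green, blue); there is no depth.
- cams.get_calibration(name): a dict with "fx", "fy", "cx", "cy" (pixels), "extrinsics" (4x4, takes a point from world to camera coordinates). Camera axes: x right, y down, z forward; pixel columns grow to the right and rows downward; lengths in m; the calibration is good to about 2 mm. A picture is of the moment at which its call begins: read the wrist's pose just before it. get_calibration takes no time and is no camera call; for the wrist camera it gives the pose at the moment of the call.
- bot.hand_in(): hands the job in, once; it reports no verdict.
Trained networks look in the newest picture that a camera, given by its name, has taken for a name from the list of things; names that differ only in an ending like _2 or _b are one class to them, and where a whole thing is asked for, a point or a joint stands for the part that bears it (a point fixed in the world has none). Each returns a list of dicts, best first, with "confidence" (0 to 1); they miss things now and then, are a little off and sometimes report something else, mostly with a low value. They report only what shows in the picture. A call takes as long as a camera call. They do not tell look-alikes from the thing itself.
- finder.find_in(camera, target): "bbox" ([left, top, width, height] in pixels, round what is visible of it).
- finder.place_of(camera, target): "location" ([column, row] in pixels: a listed point, or the origin of a listed thing).
The state is a dict: "t": time; "q": joint angles; "joint_vel": joint speeds; "joint_torque": joint torques, N m; "eef_pos": TCP position; "tool_rot": TCP orientation; "contact_force": force on the tool from outside, world axes, zero at the start; "torque": the same for the moment, N m; "gripper_width": opening from 0.0 (shut) to 1.0 (fully open).
Only numpy, scipy, OpenCV 4.12 (cv2) and the standard library are available. Lean on these libraries where they do the work, as an engineer would, in place of code of your own. Each camera call takes 0.05 s, during which the arm holds its last target. There are 200 camera calls.

## Working session

There is one attempt and no reset: what is moved stays moved. The work goes in short steps, Python scripts to look and compute and a tool call to move; the robot and the scene stay as the last step left them, time stands still between calls to the robot, and variables do not carry over. Pictures are saved under pics/ and viewed, about 8 in all and at most 12, crops included, and the job is handed in when it is done.

Besides the shell and the picture viewer there is one more tool, called after "Emit:" as name(argument=value, ...) on one line, values as JSON. jog_arm: Moves the arm, as the interface text tells. Shift numbers are shares of 20 cm and turn numbers shares of 180 degrees, none past 1 either way. Its arguments: {"type":"object","properties":{"plan":{"type":"array","items":{"type":"object","properties":{"x":{"type":"number","minimum":-1,"maximum":1},"y":{"type":"number","minimum":-1,"maximum":1},"z":{"type":"number","minimum":-1,"maximum":1},"wx":{"type":"number","minimum":-1,"maximum":1},"wy":{"type":"number","minimum":-1,"maximum":1},"wz":{"type":"number","minimum":-1,"maximum":1}}}},"hand":{"type":"number"},"grip_force":{"type":"number"}},"required":["plan"]}

```bash
mkdir -p pics
cat > h.py <<'E'
import numpy as np, cv2
from station import monitor, cams, bot, finder
def ray(cam,px,z):
    c=cams.get_calibration(cam); E=np.array(c["extrinsics"]); R,t=E[:3,:3],E[:3,3]
    d=R.T@np.array([(px[0]-c["cx"])/c["fx"],(px[1]-c["cy"])/c["fy"],1]); o=-R.T@t
    return o+d*(z-o[2])/d[2]
def proj(cam,p):
    c=cams.get_calibration(cam); E=np.array(c["extrinsics"]); q=E[:3,:3]@np.array(p)+E[:3,3]
    return np.array([c["fx"]*q[0]/q[2]+c["cx"],c["fy"]*q[1]/q[2]+c["cy"]])
def snap(cam,name=None):
    im=np.array(cams.read_camera(cam))
    if name: cv2.imwrite("pics/"+name,im[:,:,::-1])
    return im
def rot():
    w,x,y,z=monitor.get_obs()["tool_rot"]
    from scipy.spatial.transform import Rotation as R
    return R.from_quat([x,y,z,w])
E
python3 - <<'E'
from h import *
o=monitor.get_obs();print({k:np.round(v,3) for k,v in o.items()}); print(np.round(rot().as_matrix(),3))
a=snap("scene");b=snap("top");cv2.imwrite("pics/a.png",np.vstack([a,b])[:,:,::-1][:, :])
cv2.imwrite("pics/scene0.png",a[:,:,::-1]);cv2.imwrite("pics/top0.png",b[:,:,::-1])
H=dict(dispenser=0,pump_top=.175,nozzle=.146,dish=0,dish_loop=.018,mat=0,scrubber=0,mug=0,spice_jar=0,sugar_bowl=0)
for c in("top","scene"):
  for n,z in H.items():
    for r in finder.place_of(c,n)[:4]:
      if r["confidence"]>.2: print(c,n,round(r["confidence"],2),np.round(r["location"]),np.round(ray(c,r["location"],z),3))
E
```

```text
{'t': np.float64(0.0), 'q': array([ 1.024,  0.478,  0.022,  1.556, -0.011,  1.109, -0.083]), 'joint_vel': array([-0.001, -0.002, -0.001, -0.   , -0.001, -0.   ,  0.001]), 'joint_torque': array([-1.0000e-03, -5.9645e+01,  1.6080e+00, -2.8120e+01,  1.3000e-02,
        9.0000e-03,  0.0000e+00]), 'eef_pos': array([ 0.287, -0.611,  0.23 ]), 'tool_rot': array([-0.001,  0.976,  0.218, -0.   ]), 'contact_force': array([-0.545,  0.317,  0.544]), 'torque': array([-0.056,  0.026,  0.017]), 'gripper_width': np.float64(0.998)}
[[ 0.905  0.425 -0.001]
 [ 0.425 -0.905  0.002]
 [-0.    -0.002 -1.   ]]
top dispenser 0.93 [347. 170.] [0.609 0.024 0.   ]
top pump_top 0.58 [355. 153.] [0.62  0.013 0.175]
top nozzle 0.84 [355. 189.] [0.526 0.012 0.146]
top nozzle 0.59 [269. 244.] [0.374 0.247 0.146]
top dish 0.97 [265. 212.] [0.476 0.278 0.   ]
top dish 0.9 [208. 199.] [0.515 0.454 0.   ]
top dish 0.72 [197. 288.] [0.247 0.477 0.   ]
top dish_loop 0.96 [194. 222.] [0.443 0.487 0.018]
top dish_loop 0.78 [268. 243.] [0.38  0.265 0.018]
top dish_loop 0.66 [229. 289.] [0.244 0.376 0.018]
top dish_loop 0.46 [
[... 810 characters left out ...]
13.] [0.238 0.386 0.018]
scene dish_loop 0.68 [326. 219.] [0.581 0.109 0.018]
scene dish_loop 0.61 [298. 155.] [0.388 0.269 0.018]
scene mat 0.74 [229. 315.] [ 0.501 -0.27   0.   ]
scene mat 0.7 [325. 217.] [0.571 0.123 0.   ]
scene scrubber 0.64 [284. 328.] [ 0.645 -0.225  0.   ]
scene scrubber 0.51 [326. 249.] [0.626 0.031 0.   ]
scene mug 0.65 [369. 202.] [0.658 0.238 0.   ]
scene mug 0.21 [284. 327.] [ 0.644 -0.222  0.   ]
scene spice_jar 0.78 [398. 244.] [0.795 0.152 0.   ]
scene spice_jar 0.73 [321. 163.] [0.459 0.289 0.   ]
scene spice_jar 0.65 [369. 199.] [0.654 0.245 0.   ]
scene sugar_bowl 0.58 [350. 311.] [ 0.773 -0.095  0.   ]
scene sugar_bowl 0.26 [299. 154.] [0.38  0.284 0.   ]
```

View pics/scene0.png

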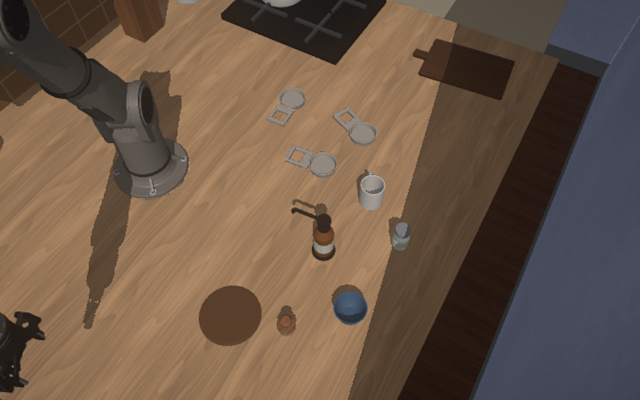

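View pics/top0.png

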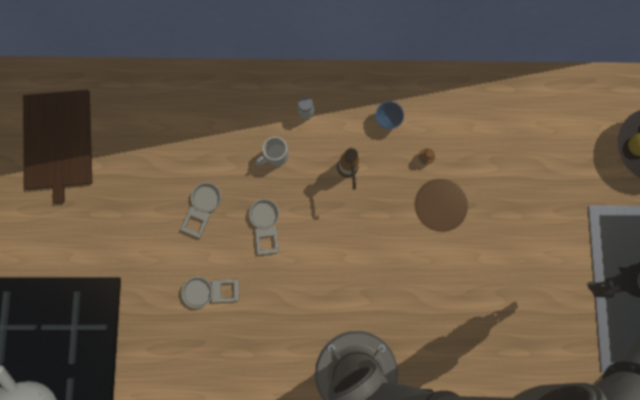

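Scene view: target dish (rightmost) has its bowl at (322,166) and loop at (298,155). The pump is at (325,219) with the nozzle at (294,212), the mat at (229,315) and the scrubber at (285,325), upright. The top view agrees: bowl (265,212), loop (268,243), mat (442,205), scrubber (427,157). In world coordinates the dish is at about (0.472,0.280) with 8° yaw, and the nozzle at about (0.53,0.015).

```bash
cat >> h.py <<'E'
def plan(*wps):
    """wps: (x,y,z,angle in deg of tool y axis in world); prints fractions for chained calls"""
    o=monitor.get_obs(); p=np.array(o["eef_pos"]); M=rot().as_matrix()
    a=np.degrees(np.arctan2(M[1,1],M[0,1]))
    print("now",np.round(p,4),"yang",round(a,1),"F",np.round(o["contact_force"],1),"t",round(o["t"],2),"w",round(o["gripper_width"],3),"tilt",np.round(M[:2,2],3))
    for x,y,z,b in wps:
        th=np.radians(a); ty=np.array([np.cos(th),np.sin(th),0]); tz=np.array([0,0,-1.]); tx=np.cross(ty,tz)
        d=np.array([x,y,z])-p; da=(b-a+180)%360-180
        print("x %.3f y %.3f z %.3f wz %.3f rows>=%d"%(*(np.array([d@tx,d@ty,d@tz])/.2),-da/180,max(np.linalg.norm(d)/.0417,abs(da)/7.16)+2))
        p=np.array([x,y,z]); a=b
E
python3 -c "
from h import *
plan((.42,-.40,.25,-45),(.50,-.16,.25,-25),(.49,.03,.25,-10),(.40,.23,.25,8))"
```

```text
now [ 0.2868 -0.6111  0.2313] yang -64.9 F [-0.9 -0.2  0. ] t 1.1 w 1.001 tilt [ 0. -0.]
x 1.051 y -0.673 z -0.093 wz -0.110 rows>=8
x 1.131 y -0.566 z 0.000 wz -0.111 rows>=8
x 0.840 y -0.447 z 0.000 wz -0.083 rows>=6
x 0.907 y -0.617 z 0.000 wz -0.100 rows>=7
```

Emit:
jog_arm(plan=[{"x": 1,"y": -0.67,"z": -0.1,"wz": -0.11},{"x": 1,"y": -0.67,"z": -0.1,"wz": -0.11},{"x": 1,"y": -0.67,"z": -0.1,"wz": -0.11},{"x": 1,"y": -0.67,"z": -0.1,"wz": -0.11},{"x": 1,"y": -0.67,"z": -0.1,"wz": -0.11},{"x": 1,"y": -0.67,"z": -0.1,"wz": -0.11},{"x": 1,"y": -0.67,"z": -0.1,"wz": -0.11},{"x": 1,"y": -0.67,"z": -0.1,"wz": -0.11}])

```text
invalid input at $.plan[0]: expected keys x, y, z, wx, wy, wz
```

```bash
python3 -c "
from h import *
plan((.49,-.2,.25,-25),(.49,0,.25,-10),(.44,.14,.25,8),(.40,.23,.25,8))"
```

```text
now [ 0.2868 -0.6111  0.2313] yang -64.9 F [-0.9 -0.2  0. ] t 1.1 w 1.001 tilt [ 0. -0.]
x 1.793 y -1.429 z -0.093 wz -0.221 rows>=13
x 0.906 y -0.423 z 0.000 wz -0.083 rows>=6
x 0.646 y -0.368 z 0.000 wz -0.100 rows>=5
x 0.473 y -0.135 z 0.000 wz 0.000 rows>=4
```

All six keys are needed.

Emit:
jog_arm(plan=[{"x": 1,"y": -0.67,"z": -0.1,"wx": 0,"wy": 0,"wz": -0.11},{"x": 1,"y": -0.67,"z": -0.1,"wx": 0,"wy": 0,"wz": -0.11},{"x": 1,"y": -0.67,"z": -0.1,"wx": 0,"wy": 0,"wz": -0.11},{"x": 1,"y": -0.67,"z": -0.1,"wx": 0,"wy": 0,"wz": -0.11},{"x": 1,"y": -0.67,"z": -0.1,"wx": 0,"wy": 0,"wz": -0.11},{"x": 1,"y": -0.67,"z": -0.1,"wx": 0,"wy": 0,"wz": -0.11},{"x": 1,"y": -0.67,"z": -0.1,"wx": 0,"wy": 0,"wz": -0.11},{"x": 1,"y": -0.67,"z": -0.1,"wx": 0,"wy": 0,"wz": -0.11}])

```text
t: 1.77
eef_pos: [0.4127, -0.4027, 0.2519]
tool_rot: [0.0, 0.923, 0.385, 0.0]
contact_force: [-0.2, -0.7, 0.9]
gripper_width: 1.002
```

```bash
python3 -c "
from h import *
plan((.49,-.21,.25,-25),(.49,0,.25,-10),(.44,.14,.25,8),(.40,.23,.25,8))"
```

```text
now [ 0.4127 -0.4027  0.2519] yang -44.8 F [-0.2 -0.7  0.9] t 1.77 w 1.002 tilt [ 0.001 -0.   ]
x 0.956 y -0.404 z 0.009 wz -0.110 rows>=6
x 0.952 y -0.444 z 0.000 wz -0.083 rows>=7
x 0.646 y -0.368 z 0.000 wz -0.100 rows>=5
x 0.473 y -0.135 z 0.000 wz 0.000 rows>=4
```

Emit:
jog_arm(plan=[{"x": 0.96,"y": -0.4,"z": 0,"wx": 0,"wy": 0,"wz": -0.11},{"x": 0.96,"y": -0.4,"z": 0,"wx": 0,"wy": 0,"wz": -0.11},{"x": 0.96,"y": -0.4,"z": 0,"wx": 0,"wy": 0,"wz": -0.11},{"x": 0.96,"y": -0.4,"z": 0,"wx": 0,"wy": 0,"wz": -0.11},{"x": 0.96,"y": -0.4,"z": 0,"wx": 0,"wy": 0,"wz": -0.11},{"x": 0.96,"y": -0.4,"z": 0,"wx": 0,"wy": 0,"wz": -0.11}], hand=-0.3)

```text
t: 2.27
eef_pos: [0.4942, -0.2027, 0.2524]
tool_rot: [-0.0, 0.841, 0.541, 0.002]
contact_force: [0.3, 0.1, 0.6]
gripper_width: 0.348
```

Emit:
jog_arm(plan=[{"x": 0.95,"y": -0.44,"z": 0,"wx": 0,"wy": 0,"wz": -0.083},{"x": 0.95,"y": -0.44,"z": 0,"wx": 0,"wy": 0,"wz": -0.083},{"x": 0.95,"y": -0.44,"z": 0,"wx": 0,"wy": 0,"wz": -0.083},{"x": 0.95,"y": -0.44,"z": 0,"wx": 0,"wy": 0,"wz": -0.083},{"x": 0.95,"y": -0.44,"z": 0,"wx": 0,"wy": 0,"wz": -0.083},{"x": 0.95,"y": -0.44,"z": 0,"wx": 0,"wy": 0,"wz": -0.083},{"x": 0.95,"y": -0.44,"z": 0,"wx": 0,"wy": 0,"wz": -0.083}])

```text
t: 2.85
eef_pos: [0.493, 0.0091, 0.2533]
tool_rot: [-0.0, 0.762, 0.648, 0.003]
contact_force: [0.3, -0.6, -0.2]
gripper_width: 0.351
```

Run:
```python
from h import *
plan((.44,.16,.22,8),(.42,.23,.18,8))
a=snap("top")
for c,n,z in(("top","nozzle",.146),("top","pump_top",.175),("top","dish",0)):
  for r in finder.place_of(c,n)[:3]: print(n,round(r["confidence"],2),np.round(ray(c,r["location"],z),3))
```

```text
now [0.493  0.0091 0.2533] yang -9.3 F [ 0.3 -0.6 -0.2] t 2.85 w 0.351 tilt [0.004 0.004]
x 0.702 y -0.383 z 0.166 wz -0.096 rows>=5
x 0.361 y -0.050 z 0.200 wz 0.000 rows>=3
pump_top 0.48 [0.612 0.022 0.175]
dish 0.8 [0.236 0.47  0.   ]
dish 0.75 [0.463 0.273 0.   ]
dish 0.57 [0.517 0.455 0.   ]
```

Emit:
jog_arm(plan=[{"x": 0.5,"y": -0.3,"z": 0.0,"wx": 0,"wy": 0,"wz": -0.096},{"x": 0.7,"y": -0.38,"z": 0.0,"wx": 0,"wy": 0,"wz": -0.096},{"x": 0.95,"y": -0.5,"z": 0.0,"wx": 0,"wy": 0,"wz": -0.096},{"x": 0.95,"y": -0.5,"z": 0.0,"wx": 0,"wy": 0,"wz": -0.096},{"x": 0.95,"y": -0.5,"z": 0.0,"wx": 0,"wy": 0,"wz": -0.096},{"x": 0.95,"y": -0.5,"z": 0.0,"wx": 0,"wy": 0,"wz": -0.096},{"x": 0.95,"y": -0.5,"z": 0.0,"wx": 0,"wy": 0,"wz": -0.096}])

```text
t: 3.63
eef_pos: [0.4262, 0.2095, 0.2532]
tool_rot: [0.0, 0.658, 0.753, 0.002]
contact_force: [0.1, -0.9, 0.3]
gripper_width: 0.349
```

Run:
```python
from h import *
plan((.37,.265,.15,8))
snap("wrist","w1.png")
print("cam",ray("wrist",(320,200),0), ray("wrist",(0,200),0),ray("wrist",(640,200),0))
for n,z in(("dish",0),("dish_loop",.018)):
  for r in finder.place_of("wrist",n)[:3]: print(n,round(r["confidence"],2),np.round(r["location"]),np.round(ray("wrist",r["location"],z),4))
```

```text
now [0.4262 0.2095 0.2532] yang 7.7 F [ 0.1 -0.9  0.3] t 3.63 w 0.349 tilt [0.003 0.003]
x 0.313 y -0.241 z 0.516 wz -0.002 rows>=5
cam [0.43783779 0.151543   0.        ] [-2.44078323e-03  9.45029575e-02  5.55111512e-17] [0.88192456 0.20907642 0.        ]
dish 0.79 [362. 115.] [0.4756 0.2705 0.    ]
```

View pics/w1.png

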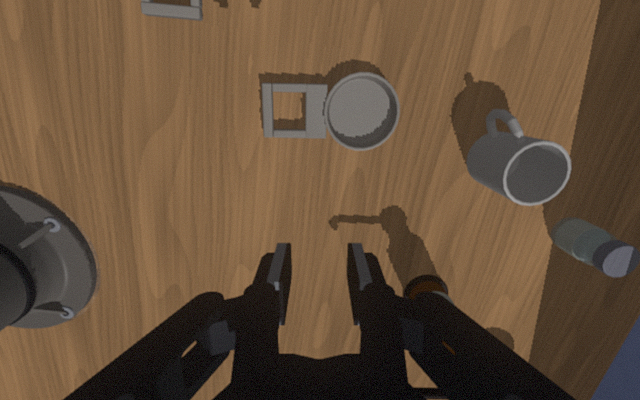

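Wrist view: target rim circle is centred at about (362,111). The loop's end bar runs from (267,84) to (268,138), and the window centre is at about (289,111).

Run:
```python
from h import *
im=cv2.imread("pics/w1.png"); g=cv2.medianBlur(cv2.cvtColor(im,cv2.COLOR_BGR2GRAY),3)
c=cv2.HoughCircles(g[50:170,300:420],cv2.HOUGH_GRADIENT,1,60,param1=100,param2=20,minRadius=28,maxRadius=45)
print(c)
for p,z in(((362,111),.022),((267.5,111),.018),((289,111),.018)): print(p,np.round(ray("wrist",p,z),4))
b=ray("wrist",c[0,0,:2]+[300,50],.022) if c is not None else ray("wrist",(362,111),.022)
e=ray("wrist",(267.5,111),.018); d=b-e; print(b,np.hypot(*d[:2]),np.degrees(np.arctan2(d[1],d[0])))
print(cams.get_calibration("wrist")["extrinsics"][:3], )
```

```text
[[[59.5 59.5 37.7]]]
(362, 111) [0.4723 0.2758 0.022 ]
(267.5, 111) [0.3598 0.2613 0.018 ]
(289, 111) [0.3855 0.2646 0.018 ]
[0.46908943 0.27714468 0.022     ] 0.11044172868040458 8.2527073046521
[[ 0.99198521  0.12630517  0.00351257 -0.45196926]
 [ 0.11840285 -0.93890847  0.32315886  0.09439464]
 [ 0.04411462 -0.32015291 -0.94633821  0.44836423]]
```

Run:
```python
from h import *
plan((.359,.2615,.07,7.5),(.359,.2615,.007,7.5))
```

```text
now [0.4275 0.2057 0.2526] yang 7.3 F [-0.1 -0.8  0.9] t 3.78 w 0.355 tilt [0.003 0.001]
x 0.320 y -0.304 z 0.913 wz -0.001 rows>=6
x 0.000 y 0.000 z 0.315 wz -0.000 rows>=3
```

Emit:
jog_arm(plan=[{"x": 0.32,"y": -0.304,"z": 0.5,"wx": 0,"wy": 0,"wz": 0},{"x": 0.32,"y": -0.304,"z": 0.5,"wx": 0,"wy": 0,"wz": 0},{"x": 0.32,"y": -0.304,"z": 0.9,"wx": 0,"wy": 0,"wz": 0},{"x": 0.32,"y": -0.304,"z": 0.9,"wx": 0,"wy": 0,"wz": 0},{"x": 0.32,"y": -0.304,"z": 0.9,"wx": 0,"wy": 0,"wz": 0},{"x": 0.32,"y": -0.304,"z": 0.9,"wx": 0,"wy": 0,"wz": 0},{"x": 0.32,"y": -0.304,"z": 0.9,"wx": 0,"wy": 0,"wz": 0}])

```text
t: 4.37
eef_pos: [0.3593, 0.2597, 0.0717]
tool_rot: [0.0, 0.661, 0.75, -0.001]
contact_force: [0.3, -0.7, 0.6]
gripper_width: 0.351
```

Run:
```python
from h import *
plan((.359,.2615,.007,7.5))
snap("wrist","w2.png")
for p in ((.359,.2615,.018),(.3593,.2615,0)): print(proj("wrist",p))
```

```text
now [0.3593 0.2597 0.0717] yang 7.3 F [ 0.3 -0.7  0.6] t 4.37 w 0.351 tilt [-0.001 -0.002]
x 0.009 y -0.000 z 0.323 wz -0.001 rows>=3
[314.79308326 216.61908838]
[315.40252813 207.55005561]
```

View pics/w2.png

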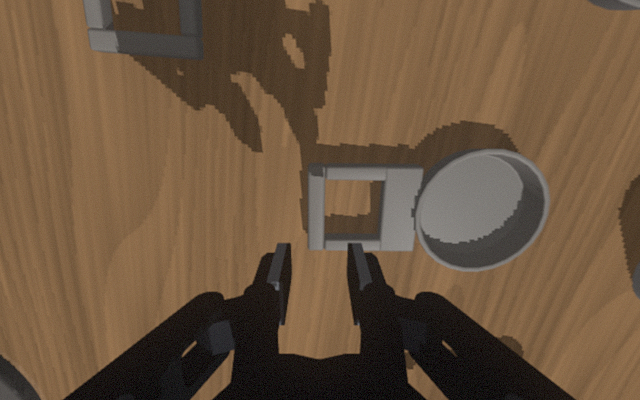

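Wrist view: end bar's centre is at about (316,208), a little further in +y than predicted (315,217). The rim centre is at about (482,210) and the fingertips at (283,245) and (356,245).

Run:
```python
from h import *
e=ray("wrist",(316.5,208),.018);b=ray("wrist",(482,210),.022);d=(b-e)[:2]
print(e,b,np.hypot(*d),np.degrees(np.arctan2(d[1],d[0])))
plan((e[0],e[1],.007,np.degrees(np.arctan2(d[1],d[0]))))
```

```text
[0.35940459 0.26816646 0.018     ] [0.47317461 0.28233507 0.022     ] 0.11464888833713364 7.098914315677896
now [0.3608 0.2607 0.0733] yang 7.2 F [ 0.2 -0.4 -0.7] t 4.42 w 0.349 tilt [0.003 0.001]
x 0.038 y -0.002 z 0.332 wz 0.001 rows>=3
```

Emit:
jog_arm(plan=[{"x": 0.035,"y": -0.005,"z": 0.1,"wx": 0,"wy": 0,"wz": 0},{"x": 0.035,"y": -0.005,"z": 0.2,"wx": 0,"wy": 0,"wz": 0},{"x": 0.035,"y": -0.005,"z": 0.27,"wx": 0,"wy": 0,"wz": 0},{"x": 0.035,"y": -0.005,"z": 0.31,"wx": 0,"wy": 0,"wz": 0},{"x": 0.035,"y": -0.005,"z": 0.33,"wx": 0,"wy": 0,"wz": 0},{"x": 0.035,"y": -0.005,"z": 0.33,"wx": 0,"wy": 0,"wz": 0},{"x": 0.035,"y": -0.005,"z": 0.33,"wx": 0,"wy": 0,"wz": 0}])

```text
t: 5.0
eef_pos: [0.3604, 0.2679, 0.0085]
tool_rot: [0.001, 0.662, 0.75, 0.002]
contact_force: [0.3, -0.1, 0.3]
gripper_width: 0.352
```

Emit:
jog_arm(plan=[{"x": 0,"y": 0,"z": 0,"wx": 0,"wy": 0,"wz": 0},{"x": 0,"y": 0,"z": 0,"wx": 0,"wy": 0,"wz": 0},{"x": 0,"y": 0,"z": 0,"wx": 0,"wy": 0,"wz": 0},{"x": 0,"y": 0,"z": 0,"wx": 0,"wy": 0,"wz": 0}], hand=-0.66, grip_force=20)

```text
t: 5.33
eef_pos: [0.3607, 0.2681, 0.0089]
tool_rot: [0.001, 0.662, 0.75, 0.003]
contact_force: [-0.8, 0.0, -0.5]
gripper_width: 0.17
```

Run:
```python
from h import *
import math
def T(x,y,yaw): return (x-.114*math.cos(math.radians(yaw)),y-.114*math.sin(math.radians(yaw)),.007,yaw)
w=[T(.485,.27,35),T(.50,.25,60),T(.497,.114,60),T(.51,.05,60),T(.53,.015,60)]
print(np.round(w,3))
plan(*w)
```

```text
[[ 3.92e-01  2.05e-01  7.00e-03  3.50e+01]
 [ 4.43e-01  1.51e-01  7.00e-03  6.00e+01]
 [ 4.40e-01  1.50e-02  7.00e-03  6.00e+01]
 [ 4.53e-01 -4.90e-02  7.00e-03  6.00e+01]
 [ 4.73e-01 -8.40e-02  7.00e-03  6.00e+01]]
now [0.3607 0.2681 0.0089] yang 7.1 F [-0.8  0.  -0.5] t 5.33 w 0.17 tilt [0.005 0.002]
x -0.334 y 0.114 z 0.010 wz -0.155 rows>=5
x -0.366 y 0.057 z 0.000 wz -0.139 rows>=5
x -0.327 y -0.596 z 0.000 wz 0.000 rows>=5
x -0.216 y -0.245 z 0.000 wz 0.000 rows>=3
x -0.174 y -0.102 z 0.000 wz 0.000 rows>=2
```

Emit:
jog_arm(plan=[{"x": -0.04,"y": 0.01,"z": 0,"wx": 0,"wy": 0,"wz": -0.015},{"x": -0.08,"y": 0.02,"z": 0,"wx": 0,"wy": 0,"wz": -0.035},{"x": -0.12,"y": 0.03,"z": 0,"wx": 0,"wy": 0,"wz": -0.055},{"x": -0.16,"y": 0.045,"z": 0,"wx": 0,"wy": 0,"wz": -0.075},{"x": -0.2,"y": 0.06,"z": 0,"wx": 0,"wy": 0,"wz": -0.095},{"x": -0.24,"y": 0.075,"z": 0,"wx": 0,"wy": 0,"wz": -0.115},{"x": -0.28,"y": 0.09,"z": 0,"wx": 0,"wy": 0,"wz": -0.135},{"x": -0.31,"y": 0.105,"z": 0,"wx": 0,"wy": 0,"wz": -0.15},{"x": -0.334,"y": 0.114,"z": 0,"wx": 0,"wy": 0,"wz": -0.155},{"x": -0.334,"y": 0.114,"z": 0,"wx": 0,"wy": 0,"wz": -0.155}])

```text
t: 6.17
eef_pos: [0.3924, 0.2039, 0.009]
tool_rot: [0.002, 0.462, 0.887, 0.002]
contact_force: [0.1, -0.4, 0.6]
gripper_width: 0.171
```

Run:
```python
from h import *
import math
def T(x,y,yaw): return (x-.114*math.cos(math.radians(yaw)),y-.114*math.sin(math.radians(yaw)),.008,yaw)
plan(T(.50,.25,60),T(.497,.114,60),T(.51,.05,60),T(.53,.015,60))
im=snap("wrist","w3.png")
c=cv2.resize(im[100:330,200:600],(640,368)); cv2.imwrite("pics/w3.png",c[:,:,::-1])
snap("top")
for n,z in(("dish",0),):
  for k in("wrist","top"):
   for r in finder.place_of(k,n)[:3]: print(k,n,round(r["confidence"],2),np.round(r["location"]),np.round(ray(k,r["location"],z),4))
```

```text
now [0.3924 0.2039 0.009 ] yang 34.9 F [ 0.1 -0.4  0.6] t 6.17 w 0.171 tilt [0.006 0.002]
x -0.360 y 0.057 z 0.005 wz -0.139 rows>=5
x -0.327 y -0.596 z 0.000 wz 0.000 rows>=5
x -0.216 y -0.245 z 0.000 wz 0.000 rows>=3
x -0.174 y -0.102 z 0.000 wz 0.000 rows>=2
wrist dish 0.95 [528. 213.] [0.4739 0.2886 0.    ]
top dish 0.88 [208. 199.] [0.5148 0.4526 0.    ]
top dish 0.84 [202. 293.] [0.231  0.4606 0.    ]
top dish 0.7 [263. 216.] [0.4641 0.284  0.    ]
```

View pics/w3.png

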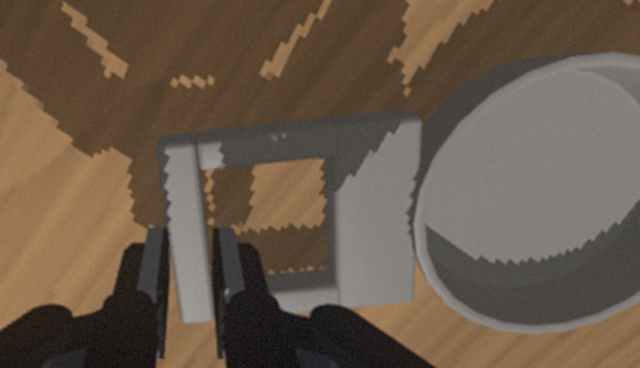

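Wrist crop: the fingers straddle the end bar (fingers at (155,280) and (222,280)), and the dish follows with about 5° of yaw lag. Continuing.

Emit:
jog_arm(plan=[{"x": -0.04,"y": 0.01,"z": 0,"wx": 0,"wy": 0,"wz": -0.015},{"x": -0.08,"y": 0.02,"z": 0,"wx": 0,"wy": 0,"wz": -0.03},{"x": -0.12,"y": 0.02,"z": 0,"wx": 0,"wy": 0,"wz": -0.045},{"x": -0.16,"y": 0.03,"z": 0,"wx": 0,"wy": 0,"wz": -0.06},{"x": -0.2,"y": 0.035,"z": 0,"wx": 0,"wy": 0,"wz": -0.075},{"x": -0.24,"y": 0.04,"z": 0,"wx": 0,"wy": 0,"wz": -0.09},{"x": -0.28,"y": 0.045,"z": 0,"wx": 0,"wy": 0,"wz": -0.105},{"x": -0.32,"y": 0.05,"z": 0,"wx": 0,"wy": 0,"wz": -0.125},{"x": -0.36,"y": 0.057,"z": 0,"wx": 0,"wy": 0,"wz": -0.139},{"x": -0.36,"y": 0.057,"z": 0,"wx": 0,"wy": 0,"wz": -0.139}])

```text
t: 7.2
eef_pos: [0.4425, 0.152, 0.009]
tool_rot: [0.002, 0.258, 0.966, 0.002]
contact_force: [-0.6, 0.2, -0.3]
gripper_width: 0.17
```

Emit:
jog_arm(plan=[{"x": -0.03,"y": -0.05,"z": 0,"wx": 0,"wy": 0,"wz": 0},{"x": -0.06,"y": -0.11,"z": 0,"wx": 0,"wy": 0,"wz": 0},{"x": -0.09,"y": -0.17,"z": 0,"wx": 0,"wy": 0,"wz": 0},{"x": -0.12,"y": -0.23,"z": 0,"wx": 0,"wy": 0,"wz": 0},{"x": -0.16,"y": -0.29,"z": 0,"wx": 0,"wy": 0,"wz": 0},{"x": -0.19,"y": -0.35,"z": 0,"wx": 0,"wy": 0,"wz": 0},{"x": -0.23,"y": -0.41,"z": 0,"wx": 0,"wy": 0,"wz": 0},{"x": -0.26,"y": -0.47,"z": 0,"wx": 0,"wy": 0,"wz": 0},{"x": -0.29,"y": -0.53,"z": 0,"wx": 0,"wy": 0,"wz": 0},{"x": -0.327,"y": -0.596,"z": 0,"wx": 0,"wy": 0,"wz": 0},{"x": -0.327,"y": -0.596,"z": 0,"wx": 0,"wy": 0,"wz": 0}])

```text
t: 8.12
eef_pos: [0.4388, 0.0138, 0.0085]
tool_rot: [0.002, 0.26, 0.965, 0.0]
contact_force: [-0.7, -1.9, 0.4]
gripper_width: 0.167
```

Run:
```python
from h import *
import math
def T(x,y,yaw): return (x-.114*math.cos(math.radians(yaw)),y-.114*math.sin(math.radians(yaw)),.008,yaw)
plan(T(.51,.05,60),T(.53,.015,60))
im=snap("wrist","w4.png")
snap("top"); snap("scene")
for k,n,z in(("wrist","dish",0),("top","dish",0),("scene","dish",0),("wrist","nozzle",.146),("scene","nozzle",.146),("top","nozzle",.146),("scene","pump_top",.175),("top","pump_top",.175)):
   for r in finder.place_of(k,n)[:3]: print(k,n,round(r["confidence"],2),np.round(r["location"]),np.round(ray(k,r["location"],z),4))
```

```text
now [0.4388 0.0138 0.0085] yang 59.8 F [-0.7 -1.9  0.4] t 8.12 w 0.167 tilt [ 0.004 -0.   ]
x -0.219 y -0.234 z 0.002 wz -0.001 rows>=3
x -0.174 y -0.102 z 0.000 wz 0.000 rows>=2
wrist dish 0.56 [527. 214.] [0.4783 0.1259 0.    ]
top dish 0.93 [209. 197.] [0.5207 0.451  0.    ]
top dish 0.85 [198. 292.] [0.2343 0.4717 0.    ]
top dish 0.76 [315. 210.] [0.4812 0.1251 0.    ]
scene dish 0.84 [298. 200.] [0.4701 0.1318 0.    ]
scene dish 0.83 [293. 100.] [0.2384 0.4743 0.    ]
scene dish 0.64 [360. 133.] [0.5095 0.4653 0.    ]
scene nozzle 0.7 [292. 208.] [0.52   0.0259 0.146 ]
top nozzle 0.79 [356. 188.] [0.5269 0.0096 0.146 ]
scene pump_top 0.81 [322. 218.] [0.6149 0.0266 0.175 ]
top pump_top 0.61 [354. 156.] [0.6121 0.0171 0.175 ]
```

View pics/w4.png

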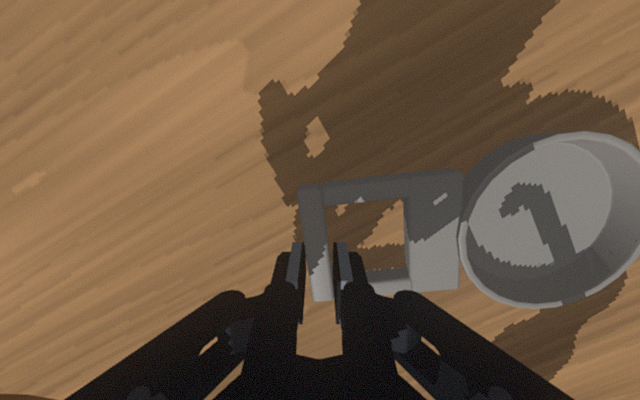

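Wrist view: fingers still straddle the end bar at (320,270). The rim is at about (548,218), and the spout's shadow falls inside the bowl. The bowl is at about (0.480,0.126) and the mean nozzle estimate is (0.527,0.017).

Run:
```python
from h import *
plan((.46,-.055,.008,75),(.524,-.094,.008,90))
```

```text
now [0.4398 0.0166 0.0088] yang 60.1 F [-1.2 -0.2  1.1] t 8.67 w 0.169 tilt [0.005 0.002]
x -0.266 y -0.260 z 0.004 wz -0.083 rows>=4
x -0.360 y -0.106 z 0.000 wz -0.083 rows>=4
```

Emit:
jog_arm(plan=[{"x": -0.05,"y": -0.05,"z": 0,"wx": 0,"wy": 0,"wz": -0.015},{"x": -0.1,"y": -0.1,"z": 0,"wx": 0,"wy": 0,"wz": -0.03},{"x": -0.14,"y": -0.14,"z": 0,"wx": 0,"wy": 0,"wz": -0.045},{"x": -0.18,"y": -0.18,"z": 0,"wx": 0,"wy": 0,"wz": -0.06},{"x": -0.22,"y": -0.22,"z": 0,"wx": 0,"wy": 0,"wz": -0.075},{"x": -0.266,"y": -0.26,"z": 0,"wx": 0,"wy": 0,"wz": -0.083},{"x": -0.266,"y": -0.26,"z": 0,"wx": 0,"wy": 0,"wz": -0.083}])

```text
t: 9.25
eef_pos: [0.461, -0.0567, 0.0087]
tool_rot: [0.003, 0.131, 0.991, 0.002]
contact_force: [-0.6, -1.8, 1.1]
gripper_width: 0.171
```

Emit:
jog_arm(plan=[{"x": -0.05,"y": -0.015,"z": 0,"wx": 0,"wy": 0,"wz": -0.01},{"x": -0.1,"y": -0.03,"z": 0,"wx": 0,"wy": 0,"wz": -0.025},{"x": -0.15,"y": -0.045,"z": 0,"wx": 0,"wy": 0,"wz": -0.04},{"x": -0.2,"y": -0.06,"z": 0,"wx": 0,"wy": 0,"wz": -0.055},{"x": -0.25,"y": -0.075,"z": 0,"wx": 0,"wy": 0,"wz": -0.065},{"x": -0.3,"y": -0.09,"z": 0,"wx": 0,"wy": 0,"wz": -0.075},{"x": -0.36,"y": -0.1,"z": 0,"wx": 0,"wy": 0,"wz": -0.083},{"x": -0.36,"y": -0.1,"z": 0,"wx": 0,"wy": 0,"wz": -0.083}])

```text
t: 9.92
eef_pos: [0.5272, -0.0948, 0.0091]
tool_rot: [0.004, 0.002, 1.0, 0.001]
contact_force: [0.6, -0.8, -1.2]
gripper_width: 0.172
```

```bash
cat > look.py <<'E'
from h import *
import sys
plan()
im=snap("wrist",sys.argv[1]+".png"); snap("top",sys.argv[1]+"_t.png"); snap("scene",sys.argv[1]+"_s.png")
for k,n,z in(("wrist","dish",0),("top","dish",0),("scene","dish",0),("wrist","nozzle",.146),("scene","nozzle",.146),("top","nozzle",.146),("scene","pump_top",.175),("top","pump_top",.175)):
   for r in finder.place_of(k,n)[:2 if k=="wrist" else 4]:
     p=ray(k,r["location"],z)
     if p[1]<.25: print(k,n,round(r["confidence"],2),np.round(r["location"]),np.round(p,4))
E
python3 look.py w5
```

```text
now [ 0.5272 -0.0948  0.0091] yang 89.8 F [ 0.6 -0.8 -1.2] t 9.92 w 0.172 tilt [0.008 0.003]
wrist dish 0.98 [530. 214.] [0.5052 0.0214 0.    ]
top dish 0.59 [351. 204.] [0.5008 0.0133 0.    ]
scene dish 0.67 [287. 233.] [0.5028 0.02   0.    ]
scene nozzle 0.85 [293. 214.] [0.5335 0.0128 0.146 ]
scene nozzle 0.69 [286. 234.] [ 0.5486 -0.0489  0.146 ]
top nozzle 0.68 [356. 188.] [0.5289 0.0099 0.146 ]
scene pump_top 0.77 [325. 219.] [0.6224 0.0254 0.175 ]
scene pump_top 0.49 [293. 211.] [0.5391 0.0043 0.175 ]
scene pump_top 0.21 [397. 244.] [0.813  0.0554 0.175 ]
top pump_top 0.54 [354. 156.] [0.6118 0.0171 0.175 ]
```

View pics/w5.png

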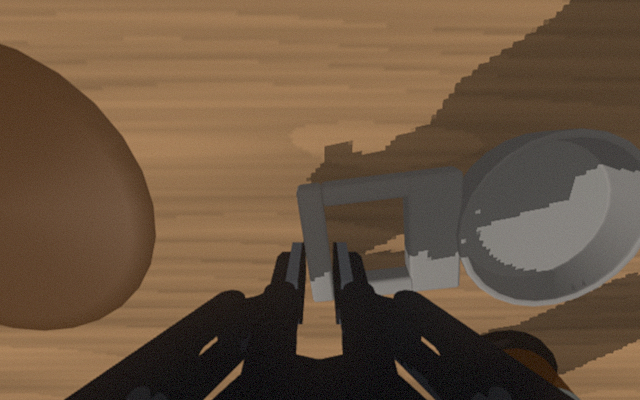

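Wrist view: bowl rim is at about (548,215) and the fingers straddle the bar. The dish is at about (0.504,0.019), so it needs about +24 mm in x and -5 mm in y to sit under the nozzle.

Emit:
jog_arm(plan=[{"x": -0.03,"y": 0,"z": 0,"wx": 0,"wy": 0,"wz": 0},{"x": -0.06,"y": 0,"z": 0,"wx": 0,"wy": 0,"wz": 0},{"x": -0.09,"y": -0.01,"z": 0,"wx": 0,"wy": 0,"wz": 0},{"x": -0.12,"y": -0.025,"z": 0,"wx": 0,"wy": 0,"wz": 0},{"x": -0.12,"y": -0.025,"z": 0,"wx": 0,"wy": 0,"wz": 0},{"x": -0.12,"y": -0.025,"z": 0,"wx": 0,"wy": 0,"wz": 0}])

```text
t: 10.97
eef_pos: [0.5501, -0.1002, 0.0093]
tool_rot: [0.004, 0.002, 1.0, 0.001]
contact_force: [-0.2, -0.3, 0.1]
gripper_width: 0.17
```

```bash
python3 look.py w6
python3 - <<'E'
from h import *
a=cv2.imread("pics/w6_s.png")[160:280,230:390]; b=cv2.imread("pics/w6_t.png")[130:250,280:440]
cv2.imwrite("pics/w6_c.png",np.vstack([cv2.resize(x,(400*8//5,300*8//5//1*1),interpolation=cv2.INTER_CUBIC)[:290] if 0 else cv2.resize(x,(400,300),interpolation=cv2.INTER_CUBIC) for x in(a,b)]))
E
```

```text
now [ 0.5501 -0.1002  0.0093] yang 89.8 F [-0.2 -0.3  0.1] t 10.97 w 0.17 tilt [0.007 0.002]
wrist dish 0.66 [528. 212.] [ 0.5281  0.0148 -0.    ]
wrist dish 0.42 [512. 339.] [0.6165 0.0241 0.    ]
top dish 0.8 [353. 196.] [0.5267 0.0057 0.    ]
scene dish 0.57 [293. 237.] [0.5239 0.0175 0.    ]
scene dish 0.51 [290. 215.] [ 0.4754  0.0758 -0.    ]
scene nozzle 0.67 [347. 314.] [ 0.7905 -0.1582  0.146 ]
scene nozzle 0.59 [293. 211.] [0.5302 0.0192 0.146 ]
scene nozzle 0.18 [294. 239.] [ 0.5746 -0.0509  0.146 ]
top nozzle 0.59 [354. 192.] [0.5179 0.0141 0.146 ]
scene pump_top 0.73 [326. 250.] [ 0.6687 -0.051   0.175 ]
scene pump_top 0.54 [324. 218.] [0.6189 0.0265 0.175 ]
top pump_top 0.65 [354. 156.] [0.6121 0.0177 0.175 ]
```

View pics/w6_c.png

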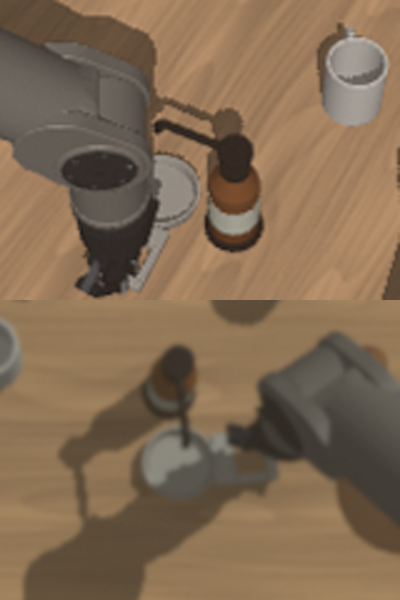

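Crops: spout tip is at scene (293,210) and top (354,186). In the top view the rim is at about (351,195).

Run:
```python
from h import *
for k,p,z in(("scene",(293.2,210.5),.148),("top",(354,186.5),.148),("top",(351.3,195.2),.022),("scene",(324,216.5),.175),("top",(351.5,153),.175)): print(k,p,np.round(ray(k,p,z),4))
print(proj("top",(.528,.0145,.022)),proj("scene",(.528,.0145,.146)),proj("top",(.528,.0145,.146)))
```

```text
scene (293.2, 210.5) [0.5291 0.02   0.148 ]
top (354, 186.5) [0.5319 0.015  0.148 ]
top (351.3, 195.2) [0.5252 0.0135 0.022 ]
scene (324, 216.5) [0.6168 0.0315 0.175 ]
top (351.5, 153) [0.6204 0.0234 0.175 ]
[350.97175049 194.28622371] [291.78410736 212.24439803] [354.13817949 188.00084463]
```

Emit:
jog_arm(plan=[{"x": 0,"y": 0,"z": 0,"wx": 0,"wy": 0,"wz": 0},{"x": 0,"y": 0,"z": 0,"wx": 0,"wy": 0,"wz": 0},{"x": 0,"y": 0,"z": -0.1,"wx": 0,"wy": 0,"wz": 0},{"x": 0,"y": 0,"z": -0.25,"wx": 0,"wy": 0,"wz": 0},{"x": 0,"y": 0,"z": -0.45,"wx": 0,"wy": 0,"wz": 0},{"x": 0,"y": 0,"z": -0.65,"wx": 0,"wy": 0,"wz": 0},{"x": 0,"y": 0,"z": -0.85,"wx": 0,"wy": 0,"wz": 0},{"x": 0,"y": 0,"z": -1,"wx": 0,"wy": 0,"wz": 0},{"x": 0,"y": 0,"z": -1,"wx": 0,"wy": 0,"wz": 0},{"x": 0,"y": 0,"z": -1,"wx": 0,"wy": 0,"wz": 0}], hand=-0.45)

```text
t: 12.35
eef_pos: [0.5489, -0.0997, 0.2111]
tool_rot: [0.005, 0.001, 1.0, 0.001]
contact_force: [-0.2, -0.3, -0.4]
gripper_width: 0.273
```

```bash
python3 look.py w7
python3 - <<'E'
from h import *
plan((.617,.023,.215,90))
E
```

```text
now [ 0.5489 -0.0997  0.2111] yang 89.9 F [-0.2 -0.3 -0.4] t 12.35 w 0.273 tilt [0.01  0.001]
wrist dish 0.67 [416. 150.] [0.5287 0.015  0.    ]
top dish 0.89 [351. 199.] [0.5161 0.012  0.    ]
scene dish 0.82 [293. 239.] [0.5273 0.0099 0.    ]
wrist nozzle 0.64 [476. 186.] [0.5278 0.0131 0.146 ]
scene nozzle 0.5 [294. 213.] [0.5351 0.0152 0.146 ]
scene nozzle 0.28 [370. 199.] [0.6894 0.1567 0.146 ]
top nozzle 0.65 [441. 205.] [ 0.4804 -0.2262  0.146 ]
top nozzle 0.61 [357. 188.] [0.5275 0.0068 0.146 ]
scene pump_top 0.7 [325. 220.] [0.6238 0.0225 0.175 ]
top pump_top 0.7 [383. 193.] [ 0.5109 -0.0606  0.175 ]
top pump_top 0.66 [357. 154.] [0.6174 0.0088 0.175 ]
now [ 0.5477 -0.0999  0.2089] yang 89.9 F [-0.6  0.6 -1. ] t 12.9 w 0.275 tilt [0.006 0.003]
x -0.345 y 0.615 z -0.030 wz -0.001 rows>=5
```

View pics/w7.png

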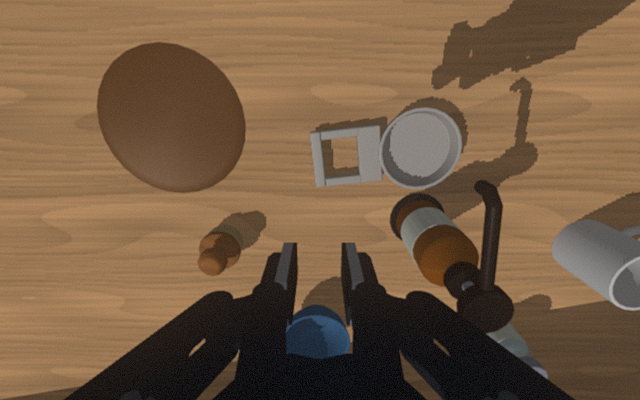

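Wrist view: pump-top disc is at about (485,308), spout tip (486,187), bowl rim centre (421,148), mat centre (171,116) and scrubber knob (211,261).

Run:
```python
from h import *
for n,p,z in(("pump",(485,308),.175),("noz",(486,187),.150),("rim",(421,149),.022),("mat",(171,116.5),.003),("bar",(318,159),.018),("knob",(211,261),.06)): print(n,np.round(ray("wrist",p,z),4))
```

```text
pump [0.611  0.0192 0.175 ]
noz [0.5284 0.0182 0.15  ]
rim [0.5252 0.0137 0.022 ]
mat [ 0.4911 -0.2638  0.003 ]
bar [ 0.5368 -0.0995  0.018 ]
knob [ 0.6417 -0.2183  0.06  ]
```

Emit:
jog_arm(plan=[{"x": -0.337,"y": 0.605,"z": -0.05,"wx": 0,"wy": 0,"wz": 0},{"x": -0.337,"y": 0.605,"z": -0.05,"wx": 0,"wy": 0,"wz": 0},{"x": -0.337,"y": 0.605,"z": -0.05,"wx": 0,"wy": 0,"wz": 0},{"x": -0.337,"y": 0.605,"z": -0.05,"wx": 0,"wy": 0,"wz": 0},{"x": -0.337,"y": 0.605,"z": -0.03,"wx": 0,"wy": 0,"wz": 0},{"x": -0.337,"y": 0.605,"z": -0.03,"wx": 0,"wy": 0,"wz": 0},{"x": -0.337,"y": 0.605,"z": -0.03,"wx": 0,"wy": 0,"wz": 0}], hand=-1)

```text
t: 13.48
eef_pos: [0.6148, 0.0195, 0.2148]
tool_rot: [0.002, 0.002, 1.0, 0.001]
contact_force: [0.4, -0.7, 0.2]
gripper_width: -0.001
```

Run:
```python
from h import *
plan((.615,.021,.182,90),(.615,.021,.160,90))
```

```text
now [0.6148 0.0195 0.2148] yang 89.8 F [ 0.4 -0.7  0.2] t 13.48 w -0.001 tilt [0.004 0.001]
x -0.001 y 0.007 z 0.164 wz -0.001 rows>=2
x 0.000 y 0.000 z 0.110 wz 0.000 rows>=2
```

Emit:
jog_arm(plan=[{"x": 0,"y": 0.007,"z": 0.1,"wx": 0,"wy": 0,"wz": 0},{"x": 0,"y": 0.007,"z": 0.16,"wx": 0,"wy": 0,"wz": 0},{"x": 0,"y": 0.007,"z": 0.2,"wx": 0,"wy": 0,"wz": 0},{"x": 0,"y": 0.007,"z": 0.23,"wx": 0,"wy": 0,"wz": 0},{"x": 0,"y": 0.007,"z": 0.25,"wx": 0,"wy": 0,"wz": 0},{"x": 0,"y": 0.007,"z": 0.26,"wx": 0,"wy": 0,"wz": 0},{"x": 0,"y": 0.007,"z": 0.26,"wx": 0,"wy": 0,"wz": 0},{"x": 0,"y": 0.007,"z": 0.26,"wx": 0,"wy": 0,"wz": 0}])

```text
t: 14.15
eef_pos: [0.6149, 0.0196, 0.1634]
tool_rot: [0.002, 0.002, 1.0, -0.0]
contact_force: [-3.7, -3.8, 7.0]
gripper_width: -0.002
```

Emit:
jog_arm(plan=[{"x": 0,"y": 0,"z": 0.01,"wx": 0,"wy": 0,"wz": 0},{"x": 0,"y": 0,"z": 0.015,"wx": 0,"wy": 0,"wz": 0},{"x": 0,"y": 0,"z": 0.02,"wx": 0,"wy": 0,"wz": 0},{"x": 0,"y": 0,"z": 0.025,"wx": 0,"wy": 0,"wz": 0},{"x": 0,"y": 0,"z": 0.025,"wx": 0,"wy": 0,"wz": 0},{"x": 0,"y": 0,"z": 0.025,"wx": 0,"wy": 0,"wz": 0}])

```text
t: 14.65
eef_pos: [0.615, 0.0196, 0.1611]
tool_rot: [0.002, 0.003, 1.0, -0.001]
contact_force: [-8.0, -2.5, 18.5]
gripper_width: 0.001
```

Emit:
jog_arm(plan=[{"x": 0,"y": 0,"z": -0.08,"wx": 0,"wy": 0,"wz": 0},{"x": 0,"y": 0,"z": -0.16,"wx": 0,"wy": 0,"wz": 0},{"x": 0,"y": 0,"z": -0.25,"wx": 0,"wy": 0,"wz": 0},{"x": 0,"y": -0.1,"z": -0.3,"wx": 0,"wy": 0,"wz": 0},{"x": 0.2,"y": -0.3,"z": -0.3,"wx": 0,"wy": 0,"wz": 0},{"x": 0.39,"y": -0.6,"z": -0.3,"wx": 0,"wy": 0,"wz": -0.03},{"x": 0.39,"y": -0.6,"z": -0.3,"wx": 0,"wy": 0,"wz": -0.03},{"x": 0.39,"y": -0.6,"z": -0.3,"wx": 0,"wy": 0,"wz": -0.03},{"x": 0.39,"y": -0.6,"z": -0.3,"wx": 0,"wy": 0,"wz": -0.03}])

```text
t: 15.4
eef_pos: [0.5349, -0.1038, 0.221]
tool_rot: [0.002, -0.041, 0.999, -0.002]
contact_force: [0.1, -0.4, -0.2]
gripper_width: 0.002
```

```bash
python3 look.py w8
python3 - <<'E'
from h import *
plan((.5365,-.0995,.07,95.5))
E
```

```text
now [ 0.5349 -0.1038  0.221 ] yang 94.7 F [ 0.1 -0.4 -0.2] t 15.4 w 0.002 tilt [ 0.004 -0.004]
wrist dish 0.97 [418. 169.] [0.5337 0.026  0.    ]
wrist dish 0.68 [472. 214.] [0.5875 0.1072 0.    ]
top dish 0.68 [350. 197.] [0.5229 0.016  0.    ]
wrist nozzle 0.68 [470. 209.] [0.5291 0.0193 0.146 ]
scene nozzle 0.86 [291. 212.] [0.5254 0.0142 0.146 ]
top nozzle 0.65 [357. 189.] [0.5241 0.0066 0.146 ]
scene pump_top 0.63 [325. 218.] [0.6217 0.0278 0.175 ]
top pump_top 0.6 [354. 155.] [0.6151 0.0168 0.175 ]
top pump_top 0.29 [441. 202.] [ 0.4858 -0.2193  0.175 ]
now [ 0.5363 -0.0992  0.2209] yang 95.2 F [-0.2  0.4 -0.1] t 15.95 w 0.002 tilt [ 0.004 -0.002]
x -0.001 y -0.001 z 0.754 wz -0.002 rows>=5
```

Emit:
jog_arm(plan=[{"x": -0.01,"y": -0.002,"z": 0.2,"wx": 0,"wy": 0,"wz": 0},{"x": -0.01,"y": -0.002,"z": 0.4,"wx": 0,"wy": 0,"wz": 0},{"x": -0.01,"y": -0.002,"z": 0.6,"wx": 0,"wy": 0,"wz": 0},{"x": -0.01,"y": -0.002,"z": 0.8,"wx": 0,"wy": 0,"wz": 0},{"x": -0.01,"y": -0.002,"z": 0.9,"wx": 0,"wy": 0,"wz": 0},{"x": -0.01,"y": -0.002,"z": 0.9,"wx": 0,"wy": 0,"wz": 0}], hand=-0.3)

```text
t: 16.45
eef_pos: [0.5358, -0.0995, 0.0364]
tool_rot: [-0.002, -0.045, 0.999, -0.0]
contact_force: [-0.7, -1.1, -0.3]
gripper_width: 0.348
```

Run:
```python
from h import *
snap("wrist","w9.png")
print(proj("wrist",(.538,-.0997,.018)))
for r in finder.place_of("wrist","dish_loop")[:2]: print(r["confidence"],r["location"],ray("wrist",r["location"],.018))
for r in finder.place_of("wrist","dish")[:2]: print(r["confidence"],r["location"],ray("wrist",r["location"],.0))
plan((.5375,-.0997,.009,94.5))
```

```text
[317.07887873 237.80586113]
0.61 [494.3, 232.9] [0.53711196 0.02017635 0.        ]
now [ 0.5402 -0.0993  0.0422] yang 95.2 F [0.6 0.8 0.3] t 16.6 w 0.355 tilt [ 0.006 -0.001]
x 0.014 y -0.001 z 0.166 wz 0.004 rows>=2
```

View pics/w9.png

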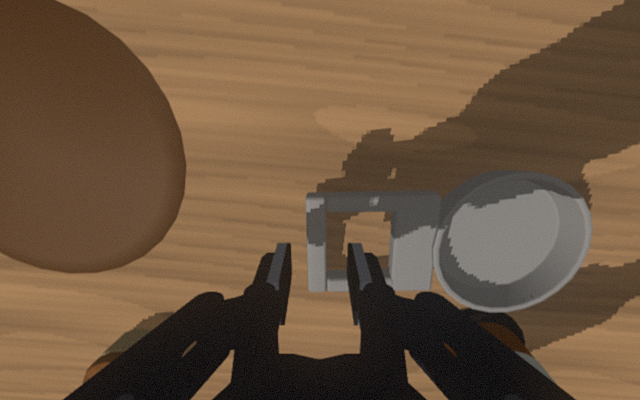

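Wrist view: end bar's centre is at about (317,242), as predicted (317,238). The fingers at (283,250) and (357,250) straddle it, so I lower.

Emit:
jog_arm(plan=[{"x": 0.01,"y": 0,"z": 0.08,"wx": 0,"wy": 0,"wz": 0},{"x": 0.01,"y": 0,"z": 0.14,"wx": 0,"wy": 0,"wz": 0},{"x": 0.01,"y": 0,"z": 0.166,"wx": 0,"wy": 0,"wz": 0},{"x": 0.01,"y": 0,"z": 0.166,"wx": 0,"wy": 0,"wz": 0},{"x": 0.01,"y": 0,"z": 0.166,"wx": 0,"wy": 0,"wz": 0}])

```text
t: 17.02
eef_pos: [0.5388, -0.0995, 0.0095]
tool_rot: [0.003, -0.045, 0.999, -0.001]
contact_force: [-0.0, 0.5, -0.9]
gripper_width: 0.35
```

Emit:
jog_arm(plan=[{"x": 0,"y": 0,"z": 0,"wx": 0,"wy": 0,"wz": 0},{"x": 0,"y": 0,"z": 0,"wx": 0,"wy": 0,"wz": 0},{"x": 0,"y": 0,"z": 0,"wx": 0,"wy": 0,"wz": 0},{"x": 0,"y": 0,"z": 0,"wx": 0,"wy": 0,"wz": 0}], hand=-0.66)

```text
t: 17.35
eef_pos: [0.5392, -0.0997, 0.0099]
tool_rot: [0.004, -0.045, 0.999, -0.001]
contact_force: [0.6, -0.3, -0.2]
gripper_width: 0.171
```

Run:
```python
from h import *
plan((.52,-.27,.009,88),(.487,-.381,.009,84))
```

```text
now [ 0.5392 -0.0997  0.0099] yang 95.2 F [ 0.6 -0.3 -0.2] t 17.35 w 0.171 tilt [ 0.007 -0.002]
x 0.172 y -0.840 z 0.005 wz 0.040 rows>=6
x 0.146 y -0.560 z 0.000 wz 0.022 rows>=4
```

Emit:
jog_arm(plan=[{"x": 0.01,"y": -0.06,"z": 0,"wx": 0,"wy": 0,"wz": 0.003},{"x": 0.03,"y": -0.14,"z": 0,"wx": 0,"wy": 0,"wz": 0.006},{"x": 0.04,"y": -0.22,"z": 0,"wx": 0,"wy": 0,"wz": 0.01},{"x": 0.06,"y": -0.3,"z": 0,"wx": 0,"wy": 0,"wz": 0.014},{"x": 0.08,"y": -0.38,"z": 0,"wx": 0,"wy": 0,"wz": 0.018},{"x": 0.09,"y": -0.46,"z": 0,"wx": 0,"wy": 0,"wz": 0.022},{"x": 0.11,"y": -0.54,"z": 0,"wx": 0,"wy": 0,"wz": 0.026},{"x": 0.13,"y": -0.62,"z": 0,"wx": 0,"wy": 0,"wz": 0.03},{"x": 0.14,"y": -0.7,"z": 0,"wx": 0,"wy": 0,"wz": 0.034},{"x": 0.16,"y": -0.78,"z": 0,"wx": 0,"wy": 0,"wz": 0.038},{"x": 0.172,"y": -0.84,"z": 0,"wx": 0,"wy": 0,"wz": 0.04},{"x": 0.172,"y": -0.84,"z": 0,"wx": 0,"wy": 0,"wz": 0.04}])

```text
t: 18.35
eef_pos: [0.5191, -0.2744, 0.0097]
tool_rot: [0.003, 0.02, 1.0, -0.002]
contact_force: [-0.3, -0.9, 0.2]
gripper_width: 0.171
```

Emit:
jog_arm(plan=[{"x": 0.01,"y": -0.05,"z": 0,"wx": 0,"wy": 0,"wz": 0.002},{"x": 0.03,"y": -0.11,"z": 0,"wx": 0,"wy": 0,"wz": 0.004},{"x": 0.045,"y": -0.17,"z": 0,"wx": 0,"wy": 0,"wz": 0.006},{"x": 0.06,"y": -0.23,"z": 0,"wx": 0,"wy": 0,"wz": 0.008},{"x": 0.075,"y": -0.29,"z": 0,"wx": 0,"wy": 0,"wz": 0.01},{"x": 0.09,"y": -0.35,"z": 0,"wx": 0,"wy": 0,"wz": 0.013},{"x": 0.105,"y": -0.41,"z": 0,"wx": 0,"wy": 0,"wz": 0.016},{"x": 0.12,"y": -0.47,"z": 0,"wx": 0,"wy": 0,"wz": 0.019},{"x": 0.135,"y": -0.53,"z": 0,"wx": 0,"wy": 0,"wz": 0.022},{"x": 0.146,"y": -0.56,"z": 0,"wx": 0,"wy": 0,"wz": 0.022},{"x": 0.146,"y": -0.56,"z": 0,"wx": 0,"wy": 0,"wz": 0.022}])

```text
t: 19.27
eef_pos: [0.4842, -0.3877, 0.0097]
tool_rot: [0.003, 0.056, 0.998, -0.002]
contact_force: [-0.0, -0.0, 0.7]
gripper_width: 0.171
```

```bash
cat > look2.py <<'E'
from h import *
import sys
plan()
for k in ("wrist","top","scene"):
  im=snap(k,sys.argv[1]+"_%s.png"%k)
  for n,z in(("dish",.003),("mat",0),("scrubber",0)):
   for r in finder.place_of(k,n)[:2 if k=="wrist" else 4]:
     p=ray(k,r["location"],z)
     if p[1]<0: print(k,n,round(r["confidence"],2),np.round(r["location"]),np.round(p,4))
E
python3 look2.py x1
```

```text
now [ 0.4842 -0.3877  0.0097] yang 83.5 F [-0.  -0.   0.7] t 19.27 w 0.171 tilt [ 0.006 -0.005]
wrist dish 0.68 [524. 259.] [ 0.5044 -0.2707  0.003 ]
top dish 0.67 [444. 202.] [ 0.5064 -0.2741  0.003 ]
top dish 0.45 [442. 204.] [ 0.5017 -0.2699  0.003 ]
top mat 0.73 [441. 206.] [ 0.4939 -0.268   0.    ]
top mat 0.44 [356. 156.] [ 0.6526 -0.0052  0.    ]
top scrubber 0.53 [422. 159.] [ 0.6454 -0.2119  0.    ]
scene dish 0.67 [230. 314.] [ 0.5038 -0.2674  0.003 ]
scene mat 0.67 [234. 314.] [ 0.5103 -0.2594  0.    ]
scene scrubber 0.64 [284. 327.] [ 0.6454 -0.2213  0.    ]
scene scrubber 0.42 [206. 336.] [ 0.4828 -0.3459  0.    ]
```

Emit:
jog_arm(plan=[{"x": 0,"y": 0,"z": 0,"wx": 0,"wy": 0,"wz": 0},{"x": 0,"y": 0,"z": 0,"wx": 0,"wy": 0,"wz": 0},{"x": 0,"y": 0,"z": 0,"wx": 0,"wy": 0,"wz": 0},{"x": 0,"y": 0,"z": -0.1,"wx": 0,"wy": 0,"wz": 0},{"x": 0,"y": 0,"z": -0.25,"wx": 0,"wy": 0,"wz": 0},{"x": 0,"y": 0,"z": -0.45,"wx": 0,"wy": 0,"wz": 0},{"x": 0,"y": 0,"z": -0.65,"wx": 0,"wy": 0,"wz": 0},{"x": 0,"y": 0,"z": -0.85,"wx": 0,"wy": 0,"wz": 0},{"x": -0.1,"y": 0.2,"z": -1,"wx": 0,"wy": 0,"wz": 0},{"x": -0.3,"y": 0.4,"z": -1,"wx": 0,"wy": 0,"wz": 0},{"x": -0.3,"y": 0.4,"z": -1,"wx": 0,"wy": 0,"wz": 0}], hand=-0.45)

```text
t: 20.78
eef_pos: [0.5557, -0.308, 0.2134]
tool_rot: [0.006, 0.054, 0.999, -0.002]
contact_force: [0.4, 1.6, -0.4]
gripper_width: 0.272
```

```bash
python3 look2.py x2
python3 - <<'E'
from h import *
plan((.644,-.219,.13,84))
E
```

```text
now [ 0.5557 -0.308   0.2134] yang 83.8 F [ 0.4  1.6 -0.4] t 20.78 w 0.272 tilt [ 0.012 -0.004]
wrist dish 0.93 [348. 115.] [ 0.5041 -0.2666  0.003 ]
wrist scrubber 0.8 [397. 230.] [ 0.6491 -0.2196 -0.    ]
top dish 0.97 [444. 204.] [ 0.5001 -0.2767  0.003 ]
top mat 0.76 [442. 203.] [ 0.5036 -0.2705  0.    ]
top scrubber 0.49 [424. 160.] [ 0.64   -0.2171  0.    ]
scene dish 0.84 [227. 316.] [ 0.4987 -0.2739  0.003 ]
scene mat 0.85 [233. 318.] [ 0.5136 -0.2699  0.    ]
scene scrubber 0.59 [285. 326.] [ 0.6455 -0.2194  0.    ]
now [ 0.5521 -0.3118  0.2099] yang 83.7 F [ 0.3 -0.7  0.2] t 21.38 w 0.272 tilt [ 0.006 -0.004]
x -0.406 y 0.512 z 0.400 wz -0.002 rows>=5
```

View pics/x2_wrist.png

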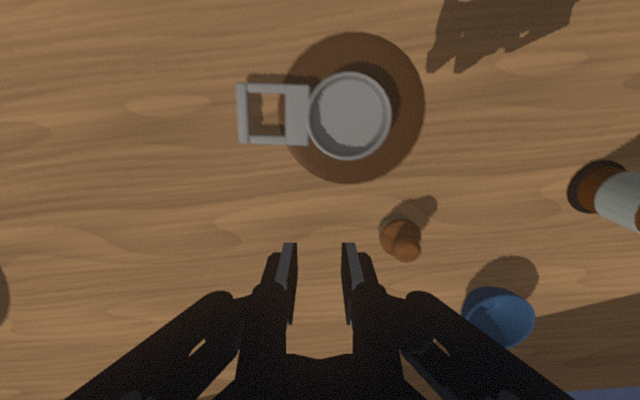

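Wrist view: bowl rim at (348,115) lies well inside the mat (centre about (355,107)). The scrubber's knob is at about (405,249), and it stands upright.

Run:
```python
from h import *
s=np.array([.0036,.0038,0])
for n,p,z in(("knob",(405,248),.060),("rim",(348.5,116),.0255),("floor",(352,112),.008),("mat",(355,107.5),.0015)): print(n,np.round(ray("wrist",p,z-.0035)+s,4))
plan((.644,-.219,.13,84))
snap("wrist")
for r in finder.place_of("wrist","scrubber")[:1]: print(r["confidence"],ray("wrist",r["location"],0))
for r in finder.place_of("wrist","dish")[:1]: print(r["confidence"],ray("wrist",r["location"],0.003))
```

```text
knob [ 0.6467 -0.2219  0.0565]
rim [ 0.5017 -0.2699  0.022 ]
floor [ 0.4993 -0.2643  0.0045]
mat [ 0.4953 -0.2599 -0.002 ]
now [ 0.5521 -0.3118  0.2099] yang 83.7 F [ 0.3 -0.7  0.2] t 21.38 w 0.272 tilt [ 0.006 -0.004]
x -0.406 y 0.512 z 0.400 wz -0.002 rows>=5
0.7 [ 0.64948526 -0.21626267  0.        ]
0.69 [ 0.50563853 -0.26680737  0.003     ]
```

Emit:
jog_arm(plan=[{"x": -0.415,"y": 0.51,"z": 0.2,"wx": 0,"wy": 0,"wz": 0},{"x": -0.415,"y": 0.51,"z": 0.2,"wx": 0,"wy": 0,"wz": 0},{"x": -0.415,"y": 0.51,"z": 0.4,"wx": 0,"wy": 0,"wz": 0},{"x": -0.415,"y": 0.51,"z": 0.4,"wx": 0,"wy": 0,"wz": 0},{"x": -0.415,"y": 0.51,"z": 0.4,"wx": 0,"wy": 0,"wz": 0},{"x": -0.415,"y": 0.51,"z": 0.4,"wx": 0,"wy": 0,"wz": 0},{"x": -0.415,"y": 0.51,"z": 0.4,"wx": 0,"wy": 0,"wz": 0}], hand=0.6)

```text
t: 22.12
eef_pos: [0.6466, -0.22, 0.1307]
tool_rot: [0.003, 0.055, 0.998, -0.002]
contact_force: [-0.2, -0.7, -0.1]
gripper_width: 0.801
```

Run:
```python
from h import *
snap("wrist","x3.png")
for r in finder.place_of("wrist","scrubber")[:2]: print(r["confidence"],r["location"],ray("wrist",r["location"],0))
for r in finder.find_in("wrist","scrubber")[:2]: print(r)
print(proj("wrist",(.646,-.22,.06)))
plan((.646,-.22,.038,84))
```

```text
0.79 [318.4, 187.7] [ 0.65082985 -0.22168285  0.        ]
{'bbox': [291.9, 166.5, 57.0, 58.6], 'confidence': 0.65}
[319.55177065 205.67656657]
now [ 0.6466 -0.2212  0.1317] yang 83.6 F [ 0.2 -0.9 -0.2] t 22.27 w 0.8 tilt [ 0.008 -0.005]
x 0.004 y 0.005 z 0.469 wz -0.002 rows>=4
```

View pics/x3.png

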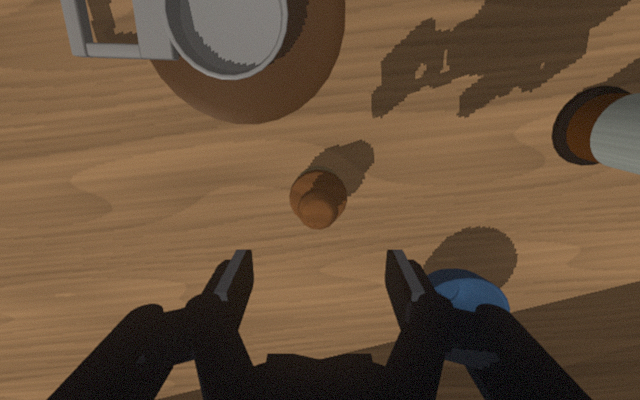

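Wrist view: knob is at (318,208), as predicted (320,206), and centred between the fingers (235 and 405). Lowering to grasp; all 12 views are now used.

Emit:
jog_arm(plan=[{"x": 0,"y": 0.002,"z": 0.15,"wx": 0,"wy": 0,"wz": 0},{"x": 0,"y": 0.002,"z": 0.28,"wx": 0,"wy": 0,"wz": 0},{"x": 0,"y": 0.002,"z": 0.38,"wx": 0,"wy": 0,"wz": 0},{"x": 0,"y": 0.002,"z": 0.44,"wx": 0,"wy": 0,"wz": 0},{"x": 0,"y": 0.002,"z": 0.465,"wx": 0,"wy": 0,"wz": 0},{"x": 0,"y": 0.002,"z": 0.465,"wx": 0,"wy": 0,"wz": 0},{"x": 0,"y": 0.002,"z": 0.465,"wx": 0,"wy": 0,"wz": 0}])

```text
t: 22.85
eef_pos: [0.6482, -0.2215, 0.04]
tool_rot: [0.005, 0.056, 0.998, -0.002]
contact_force: [-0.6, -0.2, 0.2]
gripper_width: 0.798
```

Emit:
jog_arm(plan=[{"x": 0,"y": 0,"z": 0,"wx": 0,"wy": 0,"wz": 0},{"x": 0,"y": 0,"z": 0,"wx": 0,"wy": 0,"wz": 0},{"x": 0,"y": 0,"z": 0,"wx": 0,"wy": 0,"wz": 0},{"x": 0,"y": 0,"z": 0,"wx": 0,"wy": 0,"wz": 0},{"x": 0,"y": 0,"z": 0,"wx": 0,"wy": 0,"wz": 0},{"x": 0,"y": 0,"z": 0,"wx": 0,"wy": 0,"wz": 0},{"x": 0,"y": 0,"z": 0,"wx": 0,"wy": 0,"wz": 0},{"x": 0,"y": 0,"z": 0,"wx": 0,"wy": 0,"wz": 0}], hand=-1, grip_force=30)

```text
t: 23.52
eef_pos: [0.649, -0.2215, 0.0414]
tool_rot: [0.006, 0.056, 0.998, -0.003]
contact_force: [-1.9, -0.4, 5.6]
gripper_width: 0.352
```

Emit:
jog_arm(plan=[{"x": 0,"y": 0,"z": -0.06,"wx": 0,"wy": 0,"wz": 0},{"x": 0,"y": 0,"z": -0.15,"wx": 0,"wy": 0,"wz": 0},{"x": 0,"y": 0,"z": -0.27,"wx": 0,"wy": 0,"wz": 0},{"x": 0,"y": 0,"z": -0.35,"wx": 0,"wy": 0,"wz": 0},{"x": 0,"y": 0,"z": -0.35,"wx": 0,"wy": 0,"wz": 0},{"x": 0,"y": 0,"z": -0.35,"wx": 0,"wy": 0,"wz": 0}])

```text
t: 24.02
eef_pos: [0.649, -0.2213, 0.1133]
tool_rot: [0.007, 0.056, 0.998, -0.003]
contact_force: [0.5, -0.7, -1.6]
gripper_width: 0.356
```

Run:
```python
from h import *
plan((.5035,-.268,.11,84))
o=monitor.get_obs(); p=o["eef_pos"]
for k in("wrist","top","scene"):
  im=snap(k,"x4_%s.png"%k)
  for n,z in(("scrubber",p[2]-.041),("dish",.003)):
    for r in finder.place_of(k,n)[:2]:
      q=ray(k,r["location"],z)
      if q[1]<0: print(k,n,round(r["confidence"],2),np.round(r["location"]),np.round(q,4))
print("exp",proj("scene",[p[0],p[1],p[2]-.041]),proj("wrist",[p[0],p[1],p[2]-.041]))
```

```text
now [ 0.649  -0.2213  0.1133] yang 83.5 F [ 0.5 -0.7 -1.6] t 24.02 w 0.356 tilt [ 0.014 -0.007]
x 0.697 y -0.314 z 0.016 wz -0.003 rows>=5
wrist dish 0.95 [229.   9.] [ 0.5026 -0.2696  0.003 ]
top scrubber 0.59 [429. 155.] [ 0.6405 -0.2171  0.0723]
top dish 0.89 [445. 205.] [ 0.4989 -0.2788  0.003 ]
scene scrubber 0.67 [284. 320.] [ 0.6521 -0.2253  0.0723]
scene dish 0.71 [230. 313.] [ 0.5024 -0.2641  0.003 ]
exp [284.138803   317.94816936] [317.5771645  226.51000227]
```

Emit:
jog_arm(plan=[{"x": 0.1,"y": -0.05,"z": 0,"wx": 0,"wy": 0,"wz": 0},{"x": 0.22,"y": -0.1,"z": 0,"wx": 0,"wy": 0,"wz": 0},{"x": 0.35,"y": -0.16,"z": 0,"wx": 0,"wy": 0,"wz": 0},{"x": 0.48,"y": -0.22,"z": 0,"wx": 0,"wy": 0,"wz": 0},{"x": 0.6,"y": -0.28,"z": 0,"wx": 0,"wy": 0,"wz": 0},{"x": 0.7,"y": -0.315,"z": 0,"wx": 0,"wy": 0,"wz": 0},{"x": 0.7,"y": -0.315,"z": 0,"wx": 0,"wy": 0,"wz": 0},{"x": 0.7,"y": -0.315,"z": 0,"wx": 0,"wy": 0,"wz": 0},{"x": 0.7,"y": -0.315,"z": 0,"wx": 0,"wy": 0,"wz": 0}])

```text
t: 25.22
eef_pos: [0.5026, -0.2677, 0.1098]
tool_rot: [0.006, 0.056, 0.998, -0.002]
contact_force: [1.1, 0.4, -0.1]
gripper_width: 0.347
```

Run:
```python
from h import *
plan()
snap("wrist","x5.png");snap("top")
for k in("wrist","top"):
  for r in finder.place_of(k,"dish")[:4]:
    q=ray(k,r["location"],.003)
    if q[1]<0: print(k,round(r["confidence"],2),np.round(r["location"]),np.round(q,4))
g=cv2.medianBlur(cv2.imread("pics/x5.png",0),3)
print(proj("wrist",(.5035,-.2685,.025)))
plan((.5035,-.268,.052,84),(.5035,-.268,.049,84))
```

```text
now [ 0.5026 -0.2677  0.1098] yang 83.6 F [ 1.1  0.4 -0.1] t 25.22 w 0.347 tilt [ 0.012 -0.005]
wrist 0.89 [315. 194.] [ 0.5052 -0.27    0.003 ]
top 0.95 [442. 205.] [ 0.4992 -0.2692  0.003 ]
[316.63493999 201.31667445]
now [ 0.5028 -0.2672  0.1096] yang 83.6 F [ 0.2  0.7 -1.4] t 25.42 w 0.353 tilt [ 0.012 -0.005]
x -0.004 y -0.004 z 0.288 wz -0.002 rows>=3
x 0.000 y 0.000 z 0.015 wz 0.000 rows>=2
```

Emit:
jog_arm(plan=[{"x": -0.005,"y": -0.007,"z": 0.08,"wx": 0,"wy": 0,"wz": 0},{"x": -0.005,"y": -0.007,"z": 0.16,"wx": 0,"wy": 0,"wz": 0},{"x": -0.005,"y": -0.007,"z": 0.23,"wx": 0,"wy": 0,"wz": 0},{"x": -0.005,"y": -0.007,"z": 0.27,"wx": 0,"wy": 0,"wz": 0},{"x": -0.005,"y": -0.007,"z": 0.29,"wx": 0,"wy": 0,"wz": 0},{"x": -0.005,"y": -0.007,"z": 0.295,"wx": 0,"wy": 0,"wz": 0},{"x": -0.005,"y": -0.007,"z": 0.295,"wx": 0,"wy": 0,"wz": 0},{"x": -0.005,"y": -0.007,"z": 0.295,"wx": 0,"wy": 0,"wz": 0}])

```text
t: 26.08
eef_pos: [0.5045, -0.2689, 0.0505]
tool_rot: [0.006, 0.055, 0.998, -0.002]
contact_force: [0.0, 0.1, -1.2]
gripper_width: 0.35
```

Emit:
jog_arm(plan=[{"x": 0,"y": 0,"z": 0.004,"wx": 0,"wy": 0,"wz": 0},{"x": 0,"y": 0,"z": 0.008,"wx": 0,"wy": 0,"wz": 0},{"x": 0,"y": 0,"z": 0.01,"wx": 0,"wy": 0,"wz": 0},{"x": 0,"y": 0,"z": 0.01,"wx": 0,"wy": 0,"wz": 0}])

```text
t: 26.42
eef_pos: [0.505, -0.269, 0.0494]
tool_rot: [0.006, 0.055, 0.998, -0.002]
contact_force: [-1.3, 1.1, 5.3]
gripper_width: 0.353
```

Emit:
jog_arm(plan=[{"x": 0,"y": 0,"z": 0,"wx": 0,"wy": 0,"wz": 0},{"x": 0,"y": 0,"z": 0,"wx": 0,"wy": 0,"wz": 0},{"x": 0,"y": 0,"z": 0,"wx": 0,"wy": 0,"wz": 0},{"x": 0,"y": 0,"z": 0,"wx": 0,"wy": 0,"wz": 0},{"x": 0,"y": 0,"z": -0.05,"wx": 0,"wy": 0,"wz": 0},{"x": 0,"y": 0,"z": -0.15,"wx": 0,"wy": 0,"wz": 0},{"x": 0,"y": 0,"z": -0.3,"wx": 0,"wy": 0,"wz": 0},{"x": 0,"y": 0,"z": -0.5,"wx": 0,"wy": 0,"wz": 0},{"x": -0.3,"y": -0.2,"z": -0.7,"wx": 0,"wy": 0,"wz": 0},{"x": -0.5,"y": -0.3,"z": -0.8,"wx": 0,"wy": 0,"wz": 0},{"x": -0.5,"y": -0.3,"z": -0.8,"wx": 0,"wy": 0,"wz": 0},{"x": -0.5,"y": -0.3,"z": -0.8,"wx": 0,"wy": 0,"wz": 0}], hand=0.5)

```text
t: 27.42
eef_pos: [0.6006, -0.3431, 0.2155]
tool_rot: [0.011, 0.057, 0.998, -0.004]
contact_force: [-0.4, -0.2, 0.1]
gripper_width: 0.748
```

Run:
```python
from h import *
plan((0.6,-.32,.2,84))
for k in("wrist","top","scene"):
  snap(k,"x6_%s.png"%k)
  for n,z in(("scrubber",.008),("dish",.003),("mat",0),("mug",0),("spice_jar",0),("sugar_bowl",0)):
    for r in finder.place_of(k,n)[:1 if n!="dish" else 4]:
      q=ray(k,r["location"],z)
      if n!="dish" or q[1]<.2: print(k,n,round(r["confidence"],2),np.round(r["location"]),np.round(q,3))
  for r in finder.find_in(k,"scrubber")[:1]: print(k,r, "exp base",proj(k,(.5045,-.269,.008)),"knob",proj(k,(.5045,-.269,.066)))
# knob check in wrist: brown blob inside the bowl
im=cv2.imread("pics/x6_wrist.png"); u=proj("wrist",(.5045,-.269,.066)).astype(int); print("pix knob BGR",im[u[1],u[0]], "at", u)
hsv=cv2.cvtColor(im,cv2.COLOR_BGR2HSV); m=((hsv[...,1]>100)).astype(np.uint8); m2=np.zeros_like(m); cv2.circle(m2,tuple(int(v) for v in proj("wrist",(.504,-.269,.022))),34,1,-1)
ys,xs=np.nonzero(m&m2); print("saturated blob in bowl:",len(xs),xs.mean(),ys.mean(),xs.min(),xs.max(),ys.min(),ys.max())
```

```text
now [ 0.6006 -0.3431  0.2155] yang 83.4 F [-0.4 -0.2  0.1] t 27.42 w 0.748 tilt [ 0.021 -0.008]
x 0.016 y 0.114 z 0.078 wz -0.003 rows>=2
wrist scrubber 0.73 [380.  71.] [ 0.504 -0.263  0.008]
wrist dish 0.24 [508. 264.] [ 0.76  -0.102  0.003]
wrist spice_jar 0.36 [506. 264.] [ 0.758 -0.103  0.   ]
wrist {'bbox': [360.2, 40.3, 49.5, 51.7], 'confidence': 0.59} exp base [374.03753536  75.84323489] knob [385.18322346  73.21243091]
top scrubber 0.5 [439. 204.] [ 0.501 -0.259  0.008]
top dish 0.62 [444. 206.] [ 0.496 -0.274  0.003]
top mat 0.58 [441. 206.] [ 0.495 -0.267  0.   ]
top mug 0.59 [275. 151.] [0.668 0.25  0.   ]
top spice_jar 0.69 [304. 111.] [0.797 0.162 0.   ]
top sugar_bowl 0.61 [386. 116.] [ 0.782 -0.099  0.   ]
top {'bbox': [433.1, 193.7, 20.7, 16.6], 'confidence': 0.52} exp base [442.3273015  202.80103119] knob [447.69038423 200.41574427]
scene dish 0.95 [229. 312.] [ 0.497 -0.264  0.003]
scene mat 0.91 [231. 315.] [ 0.507 -0.267  0.   ]
scene mug 0.89 [371. 202.] [0.663 0.241 0.   ]
scene spice_jar 0.65 [400. 243.] [0.799 0.158 0.   ]
scene sugar_bowl 0.6 [350. 316.] [ 0.778 -0.107  0.   ]
pix knob BGR [41 65 98] at [385  71]
saturated blob in bowl: 2042 383.6743388834476 67.5073457394711 360 409 40 93
```

Run:
```python
from h import *
snap("wrist"); 
def box(k,c,ax,z0):
  pts=[]
  ax=np.array(ax,float); u=np.cross(ax,[.3,.5,.1]);u/=np.linalg.norm(u);v=np.cross(ax,u)
  for h,r in((0,.022),(.02,.025),(.032,.025),(.048,.016),(.058,.016),(.064,.012)):
    for a in np.linspace(0,6.28,24): pts.append(proj(k,np.array([c[0],c[1],z0])+ax*h+r*(np.cos(a)*u+np.sin(a)*v)))
  p=np.array(pts); return np.round([*p.min(0),*(p.max(0)-p.min(0))],1)
print("upright",box("wrist",(.5045,-.267),(0,0,1),.008))
print("lying",[box("wrist",(.5045-.03*np.cos(a),-.267-.03*np.sin(a)),(np.cos(a),np.sin(a),0),.033) for a in (0,1.57,3.14,4.71)])
print(finder.find_in("wrist","scrubber")[:1],finder.place_of("wrist","scrubber")[:1]); plan()
print(finder.find_in("wrist","dish")[:1])
```

```text
upright [355.1  43.7  53.4  56.1]
lying [array([354.8,  34. ,  52.5,  76.2]), array([347.8,  44.4,  71.8,  56.1]), array([355.2,  31.4,  52.4,  75.9]), array([345. ,  43.2,  73.6,  56.4])]
[{'bbox': [356.0, 50.5, 53.1, 51.0], 'confidence': 0.74}] [{'location': [379.9, 78.4], 'confidence': 0.68}]
now [ 0.5958 -0.3388  0.2109] yang 83.6 F [-0.1 -0.1  0.1] t 28.77 w 0.748 tilt [ 0.013 -0.005]
[{'bbox': [255.7, 21.3, 164.5, 97.1], 'confidence': 0.83}]
```

The box the network found (53×51 px) matches an upright scrubber (53×56) and not a lying one (72–76 px long). Handing in.

```bash
python3 -c "
from station import bot
print(bot.hand_in())"
```

```text
the job is handed in; nothing more can be done
None
```

I did all the steps in order and handed the job in at about 29 s of the 72 s.

**What I did**
- **Slide to the pump:** I slid the rightmost dish by its loop, held loosely between the fingers, until the bowl was under the nozzle. The offset was about 3–5 mm.
- **Pump:** I pressed the head once until it bottomed out, with the fingertips at 0.161 m and 18.5 N, then let go.
- **Slide to the mat:** I slid the dish onto the cork. Its centre came to about (0.504, -0.269), against a mat centre of about (0.50, -0.267).
- **Scrubber:** I gripped it by the knob, set it in the bowl until it touched the floor at about 5 N, let go and moved away.

**Last checks**
- The networks found the scrubber inside the bowl. Its 53×51 px outline fits upright (53×56) and not lying down.
- The mug, spice jar and sugar bowl were still where they started, to within the networks' scatter of about 1 cm.
- The tool read no contact force.

**Not confirmed or in disagreement**
- I had used all 12 picture views, so I checked the final scene only by numbers.
- The spring-back of the pump head was not measured separately. After the press, the networks found the pump top where it had been when up.
- Estimates of the scrubber's position differed by up to about 1 cm between cameras; all of them put its centre inside the bowl.
- A low-confidence "dish" in the last wrist picture (0.24) was really the sugar bowl.

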